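# Seat the keyed seal hub on the spindle

## Robot

A 7-joint arm with a two-finger parallel gripper is mounted at the origin on the work surface. World frame = base frame: x ahead of the robot, y to its left, z up, the work surface at z = 0. Lengths are in m, angles in rad, forces in N, time in s.
With the tool pointing down it reaches from about 0.4 to 0.85 m from the base axis. Payload 10.4 kg.
Tool frame: the origin (TCP) lies between the finger pads; the fingertips stand 8 mm ahead of it and the grasp point (between the pads) lies 11 mm behind it; z points along the fingers, x is the direction in which the jaws open and shut, and the axes are right-handed (so a half turn about z gives the same grasp; the last joint's range is limited). The gripper opens to 87 mm and grips with 3 to 60 N. Pads are 19 mm wide; open, the fingers measure 117 mm over their backs; the gripper's body (75 mm by 190 mm) begins 51 mm behind the grasp point.
Start: joints at [-0.023, 0.332, -0.065, 1.46, 0.022, 1.35, -0.088], TCP at [0.625, 0, 0.231] pointing down, gripper open.
Joint ranges: [-2.6, 2.6], [-0.5, 2.12], [-1.47, 1.34], [0.16, 2.42], [-1.27, 4.41], [0.06, 2.06], [-2.6, 2.6]. Speed limits (rad/s): [2.22, 2.22, 2.79, 2.79, 3.14, 3.14, 3.14].

## Interface

Orientations are given as a unit quaternion [x, y, z, w].
In Python, from bench import r, viewer gives the robot as it stands.
- The arm moves only by the tool apply_moves, never from a script. Its argument "increments" is a list of rows, each an object with "grip": the closure in counts, from 0 (fully open) to 255 (shut); "xyz": the shift along the tool's x, y, z in mm, a list of three; "rotation": the turn, a rotation vector about the tool's x, y, z in degrees, a list of three. A call has 1 to 5 rows; each row is the pose to reach, as a shift and turn from the pose measured when the call began, along the tool's axes at that moment; what a row does not reach only later rows make up. A row lasts 1/8 s, in which the tool goes at most 62.5 mm and 10.7 degrees, less where a joint would pass 70% of its speed; a pose out of reach is approached as far as the arm can. A call with a gripper value outside its range is refused whole. The fingers move at their own pace and stop on an object; "squeeze" is the grip in N (left out, the last holds). Time passes only in rows, so rows that repeat a pose let the fingers close. It gives the time, the measured TCP pose, the force and the opening at its end, in the units of the state.
- r.read_state(): the state, without advancing time (a new reading comes with each control period).
- viewer.camera(name): name is "scene" or "side" or "wrist"; returns a dict with "img" (420x560x3 uint8, blue, green, red), "range_z" (420x560 float32, m along the optical axis (not along the pixel's ray), 0 where there is no reading), "vertical_fov" (degrees; the focal length in pixels is half the picture's height over the tangent of half this angle, whatever the lens; pixels are square), "cx", "cy" (the principal point, pixels), "rvec" (rotation vector, rad) and "tvec" (3), from world to camera coordinates, as OpenCV has them. Camera axes: x right, y down, z forward; pixel columns grow to the right and rows downward; lengths in m; the calibration is good to about 2 mm. A picture is of the moment at which its call begins.
- r.close_job(): hands the job in, once; it reports no verdict.
The state is a dict: "time": time; "joint_positions": joint angles; "joint_vel": joint speeds; "joint_torque": joint torques, N m; "ee_pos": TCP position; "eef_rot": TCP orientation; "ft_force": force on the tool from outside, world axes, zero at the start; "torque": the same for the moment, N m; "width": finger opening in m.
Only numpy, scipy, OpenCV 4.12 (cv2) and the standard library are available. Lean on these libraries where they do the work, as an engineer would, in place of code of your own. Each camera call takes 0.05 s, during which the arm holds its last target.

## Task

Put the salmon-coloured seal hub with the two flats onto the shaft of the blue assembly stand, collar upwards, and turn it by feel under light pressure until its keyway drops over the key; then bring it fully home on the shoulder and let go. Do it gently: the spindle is sprung and must not be driven hard onto its stop (stay below 30 N), and leave the other things on the table where they are.

Things in the scene. Friction and masses are not known exactly. Their poses are not given: they have to be found in the camera images.
- hub: Loose seal hub, about 0.35 kg, lying flange down. Origin: centre of its underside; z up its axis. Flange: grey disc 84 mm across, 12 mm thick. On it a salmon collar 54 mm across, z 12 to 42 mm, with two flats 44 mm apart, about 30 mm long, facing its +y and -y: grip there from above. Through bore 26.5 mm.
- keyway (a point): On the hub's top, at the mouth of its keyway, 16.5 mm from the axis towards the hub's +x. The keyway is 10 mm wide, runs the full height and reaches from the bore out to 19.5 mm from the axis. A short green line on the flange marks this side. Axes as the hub's.
- stand: Stand fixed to the table. Origin: centre of its underside. Blue base 130 (x) x 110 (y) x 20 mm, grey housing 76 mm across up to z 48 mm, then a sprung spindle: aluminium shoulder disc 60 mm across, top at z 75 mm, with the upright shaft and its key. The spindle starts to sink at about 6 N (hub's weight included), 0.9 N more per mm, to a hard stop after 12 mm, and springs up again.
- seat (a point): Centre of the shoulder's top face, on the shaft's axis; sinks with the spindle; axes as the stand's. The home hub's underside lies on it. A brass key 8 mm wide stands on it against the shaft, 16 mm high, reaching 18 mm from the axis. Where the key points varies and is not measured: within 0.6 rad either side of the stand's +x. The shaft does not turn.
- nose (a point): Tip of the shaft, 62 mm above seat. The steel shaft is 24 mm in diameter up to 52 mm above seat; the last 10 mm are a cone, 10 mm wide at the tip.
- seal_a: Finished seal, bystander: ring 89 mm outer, 60 mm inner diameter, 30 mm high, black, salmon and green from below. Origin at the centre of its underside.
- seal_b: Second finished seal, same as seal_a.
- tin: Green tin, bystander, 60 mm diameter, 120 mm high, standing; origin at the centre of its underside.
- wrench: Steel wrench lying flat along its x, bystander.
- driver: Screwdriver with a green handle lying along its x, bystander.
- spacer: Flat green spacer ring 56 mm outer, 36 mm inner diameter, 12 mm high, bystander; origin at the centre of its underside.

How it is judged:
On the way, in this order (a step that is already met when the one before it is completed fails the run):
1. the hub is threaded upright over the shaft, down to about the top of the key (horizontal distance between hub and seat below 0.004 m and angle between hub's own z axis and vertical below 0.05 rad and z of hub in the frame of seat below 0.022 m), for 0.2 s.
2. the keyway has dropped over the key and the hub is down on the shoulder (horizontal distance between hub and seat below 0.004 m and angle between hub's own z axis and vertical below 0.05 rad and z of hub in the frame of seat below 0.0025 m), for 0.2 s.
At the end, for the whole second after the job is handed in: The hub sits on the shoulder with its key engaged: underside within 2.5 mm of the shoulder face, axis within 4 mm of the shaft's, tilted less than 0.05 rad, released and at rest (all of step 2 and linear speed of hub below 0.02 m/s and contact force between hub and the fingers below 0.1 N); the robot touches nothing.
It fails at once if the hub is pushed against the stand with more than 30 N (contact force between hub and stand above 30 N).
It fails at once if one of the other things (seals, tin, wrench, screwdriver, spacer) is moved more than 30 mm (distance of any of seal_a, seal_b, tin, wrench, driver, spacer from where it was at the start of the episode above 0.03 m).
It also fails if it takes over 58 s, if anything falls off the work surface, if the arm or the gripper's body presses on something with over 40 N, if the wrist force passes 120 N, or if a joint passes its speed limit or range.

## Working session

There is one attempt and no reset: what is moved stays moved. The work goes in short steps, Python scripts to look and compute and a tool call to move; the robot and the scene stay as the last step left them, time stands still between calls to the robot, and variables do not carry over. Pictures are saved under pics/ and viewed, and the job is handed in when it is done.

Besides the shell and the picture viewer there is one more tool, called in YAML: its name, and indented under it one key for each argument. apply_moves: Moves the arm, as the interface text tells. Its arguments: {"type":"object","properties":{"increments":{"type":"array","items":{"type":"object","properties":{"grip":{"type":"number"},"xyz":{"type":"array","items":{"type":"number"}},"rotation":{"type":"array","items":{"type":"number"}}}}},"squeeze":{"type":"number"}},"required":["increments"]}

```bash
ls; mkdir -p pics
cat > h.py <<'E'
import numpy as np, cv2
from bench import r, viewer
from scipy.spatial.transform import Rotation as R
def cam(n):
    c=viewer.camera(n); c['f']=c['img'].shape[0]/2/np.tan(np.radians(c['vertical_fov'])/2)
    c['R']=cv2.Rodrigues(np.array(c['rvec'],float))[0]; c['t']=np.array(c['tvec'],float).ravel(); return c
def plane(c,u,v,z):
    d=c['R'].T@np.array([(u-c['cx'])/c['f'],(v-c['cy'])/c['f'],1]); o=-c['R'].T@c['t']
    return o+d*(z-o[2])/d[2]
def cloud(c):
    h,w=c['range_z'].shape; v,u=np.mgrid[:h,:w]; Z=c['range_z']
    P=np.stack([(u-c['cx'])/c['f']*Z,(v-c['cy'])/c['f']*Z,Z],-1)
    W=(P-c['t'])@c['R']; W[Z==0]=np.nan; return W
E
python3 - <<'E'
from h import *
for n in ['scene','side','wrist']:
    c=cam(n); cv2.imwrite(f'pics/{n}0.png',c['img']); np.savez(f'{n}0.npz',**c)
    print(n,-c['R'].T@c['t'],c['f'],c['cx'],c['cy'])
print(r.read_state())
E
```

```text
pics
scene [ 1.25146946 -0.54402214  0.82089792] 442.3826574941437 270.4323003403138 204.65243108960158
side [ 0.23770729 -1.13087283  0.90722114] 532.6768847984838 286.3169641580818 207.67965125064185
wrist [0.624108   0.0834769  0.38367892] 347.1097432455245 283.128359263848 205.014350444154
{'time': 0.15, 'joint_positions': array([-0.02260112,  0.3327337 , -0.06471697,  1.46073552,  0.02162149,
        1.34993769, -0.08852444]), 'joint_vel': array([ 2.81176743e-04, -5.48997804e-04,  1.16281783e-03, -2.38487020e-03,
        1.30556687e-03, -9.53571948e-04, -9.27530513e-05]), 'joint_torque': array([ 1.82067095e-03, -6.23630190e+01,  2.54254905e-02, -3.90143681e+01,
       -6.11935230e-02,  3.71907104e-02, -1.53469024e-06]), 'ee_pos': array([6.24707043e-01, 2.79651023e-06, 2.29938543e-01]), 'eef_rot': array([ 9.99999844e-01,  7.04370296e-06, -5.58066299e-04,  3.23268406e-05]), 'ft_force': array([ 0.07325579, -0.08587813,  0.27779657]), 'torque': array([-0.00538985,  0.00551502,  0.03589926]), 'width': 0.08690261535260223}
```

View pics/scene0.png

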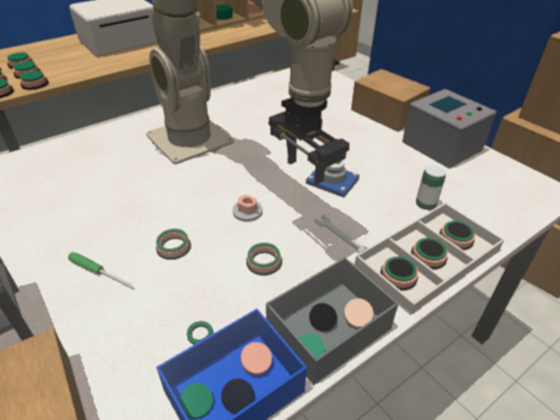

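View pics/side0.png

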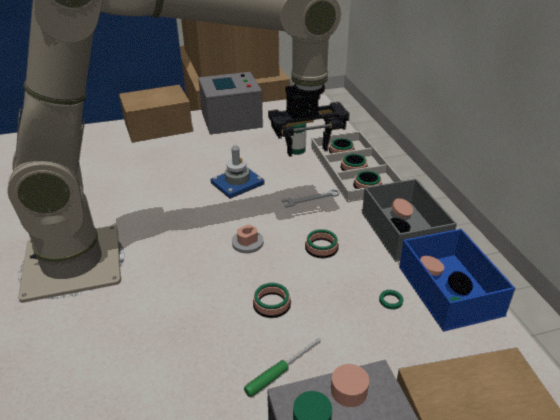

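View pics/wrist0.png

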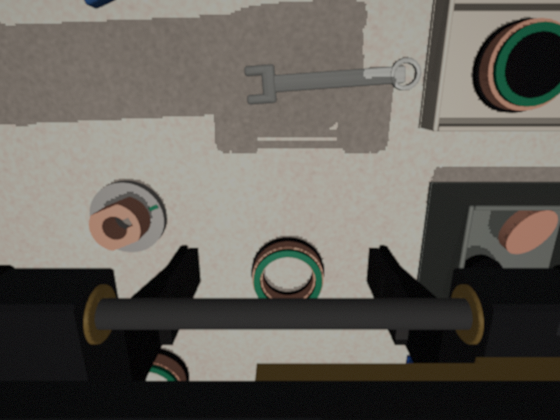

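Wrist view: the hub is at about (125,215), with its green mark at (152,208). Side view: the stand is at (237,180) and the hub at (247,238). Next I'll measure these.

```bash
cat > m.py <<'E'
from h import *
def load(n): return dict(np.load(n+'0.npz'))
for n,(x0,y0,x1,y1) in {'wrist':(70,160,185,265),'side':(215,210,280,260),'scene':(222,185,275,225)}.items():
    c=load(n); W=cloud(c); hsv=cv2.cvtColor(c['img'],cv2.COLOR_BGR2HSV)
    m=np.zeros(hsv.shape[:2],bool); m[y0:y1,x0:x1]=1
    z=W[...,2]
    for nm,mm in {'top':m&(z>.036)&(z<.05),'fl':m&(z>.007)&(z<.017),'green':m&(hsv[...,0]>50)&(hsv[...,0]<95)&(hsv[...,1]>70)}.items():
        if mm.sum()<3: print(n,nm,mm.sum()); continue
        P=W[mm]; print(n,nm,mm.sum(),np.nanmedian(P,0).round(4),np.nanmin(P,0).round(4),np.nanmax(P,0).round(4))
        if nm!='green':
            e=cv2.minEnclosingCircle((P[:,:2]*1000).astype(np.float32)); print('  circ',e)
        else: print(np.argwhere(mm)[:, ::-1].mean(0), [plane(c,u,v,.012)[:2].round(4) for v,u in np.argwhere(mm)][:20])
# stand
for n,(x0,y0,x1,y1) in {'side':(205,140,270,200),'scene':(300,155,365,195)}.items():
    c=load(n); W=cloud(c); m=np.zeros(W.shape[:2],bool); m[y0:y1,x0:x1]=1; z=W[...,2]
    for nm,a,b in [('base',.015,.025),('house',.045,.051),('shoulder',.070,.08),('shaft',.085,.125),('tip',.125,.145)]:
        P=W[m&(z>a)&(z<b)]
        if len(P)>3: print(n,nm,len(P),np.nanmedian(P,0).round(4),np.min(P,0).round(4),np.max(P,0).round(4),'circ',cv2.minEnclosingCircle((P[:,:2]*1000).astype(np.float32)), cv2.minAreaRect((P[:,:2]*1000).astype(np.float32)) if nm=='base' else '')
    u0=(x0-8,y0-8); cv2.imwrite(f'pics/st_{n}.png',cv2.resize(c['img'][y0-8:y1+8,x0-8:x1+8],None,fx=7,fy=7,interpolation=cv2.INTER_NEAREST))
c=load('wrist');cv2.imwrite('pics/hubw.png',cv2.resize(c['img'][160:265,70:185],None,fx=5,fy=5,interpolation=cv2.INTER_NEAREST))
E
python3 m.py
```

```text
wrist top 1438 [ 0.4454 -0.051   0.0417] [ 0.4188 -0.0773  0.036 ] [ 0.4729 -0.025   0.0438]
  circ ((445.3203125, -51.472679138183594), 27.989120483398438)
wrist fl 2158 [ 0.4582 -0.0353  0.0119] [ 0.404  -0.0938  0.007 ] [ 0.4881 -0.0094  0.0169]
  circ ((445.6429443359375, -51.16437530517578), 42.70695495605469)
wrist green 46 [ 0.4792 -0.0371  0.0126] [ 0.4725 -0.0409  0.0107] [0.5763 0.0111 0.242 ]
[160.73913043 222.7173913 ] [array([ 0.4796, -0.035 ]), array([ 0.4807, -0.035 ]), array([ 0.4761, -0.0362]), array([ 0.4772, -0.0362]), array([ 0.4783, -0.0362]), array([ 0.4795, -0.0362]), array([ 0.4806, -0.0362]), array([ 0.4817, -0.0362]), array([ 0.4726, -0.0374]), array([ 0.4737, -0.0374]), array([ 0.4748, -0.0374]), array([ 0.4759, -0.0374]), array([ 0.4771, -0.0374]), array([ 0.4782, -0.0374]), array([ 0.4793, -0.0374]), array([ 0.4805, -0.0374]), array([ 0.4816, -0.0374]), array([ 0.4724, -0.0386]), array([ 0.4736, -0.0386]), array([ 0.4747, -0.0386])]
side top 194 [ 0.4463 -0.0559  0.0411] [ 0.4206 -0.08    0.0362] [ 0.473  -0.0239  0.0478]
  circ ((447.75732421875, -52.060
[... 1246 characters left out ...]
 tip 38 [0.4809 0.2319 0.1309] [0.4708 0.2235 0.1251] [0.4937 0.2438 0.1388] circ ((481.3894958496094, 235.87266540527344), 12.353865623474121) 
scene base 439 [0.5164 0.2209 0.0196] [0.4257 0.1653 0.015 ] [0.559  0.3114 0.0249] circ ((480.37103271484375, 239.03250122070312), 82.35660552978516) ((481.28326416015625, 236.521484375), (130.01148986816406, 110.90778350830078), 21.62080955505371)
scene house 129 [0.5    0.2254 0.0476] [0.4677 0.1999 0.045 ] [0.519  0.2738 0.0508] circ ((485.30706787109375, 236.87472534179688), 37.06629943847656) 
scene shoulder 75 [0.4986 0.2334 0.0746] [0.4877 0.2098 0.07  ] [0.5115 0.2632 0.0789] circ ((490.4569091796875, 236.50845336914062), 26.68271827697754)
```

View pics/hubw.png

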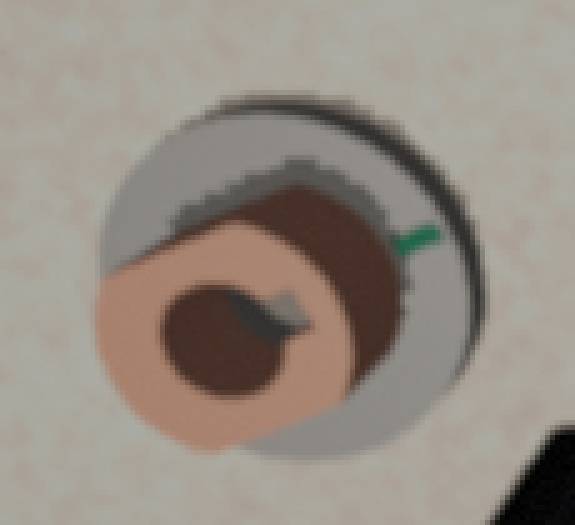

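View pics/st_side.png

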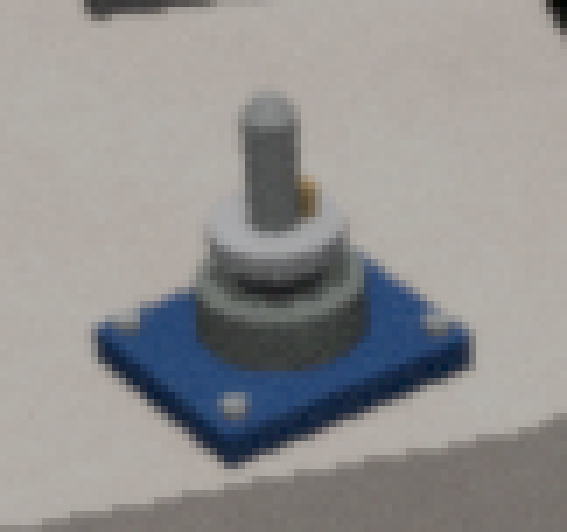

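Run:
```python
from h import *
for n,(x0,y0,x1,y1) in {'side':(225,140,255,175),'scene':(300,145,365,195)}.items():
    c=dict(np.load(n+'0.npz')); h=cv2.cvtColor(c['img'],cv2.COLOR_BGR2HSV); m=np.zeros(h.shape[:2],bool); m[y0:y1,x0:x1]=1
    m&=(h[...,0]>10)&(h[...,0]<30)&(h[...,1]>90); W=cloud(c)
    print(n,m.sum(),np.argwhere(m)[:,::-1].tolist()[:20]); print(W[m].round(4)[:20])
c=dict(np.load('wrist0.npz'));W=cloud(c)
for nm,b in {'s1':(245,230,330,300)}.items():
    P=W[b[1]:b[3],b[0]:b[2]].reshape(-1,3);P=P[(P[:,2]>.02)&(P[:,2]<.035)];print(nm,np.median(P,0))
c=dict(np.load('side0.npz'));print(plane(c,272,298,.015),plane(c,322,242,.015))
```

```text
side 5 [[240, 158], [240, 159], [241, 159], [240, 160], [240, 161]]
[[0.4956 0.2401 0.0898]
 [0.4936 0.2305 0.0921]
 [0.4974 0.2342 0.0893]
 [0.4946 0.2366 0.0849]
 [0.4938 0.2332 0.0835]]
scene 1 [[338, 162]]
[[0.4957 0.2387 0.0802]]
s1 [ 0.62922252 -0.10380304  0.02901226]
[ 0.45351543 -0.27880754  0.015     ] [ 0.63274231 -0.11952115  0.015     ]
```

apply_moves:
  increments:
    - {"grip": 0, "xyz": [-60, 20, 0], "rotation": [0, 0, 10]}
    - {"grip": 0, "xyz": [-110, 34, 0], "rotation": [0, 0, 20]}
    - {"grip": 0, "xyz": [-150, 44, 20], "rotation": [0, 0, 30]}
    - {"grip": 0, "xyz": [-179, 51, 40], "rotation": [0, 0, 40]}
    - {"grip": 0, "xyz": [-179, 51, 60], "rotation": [0, 0, 50]}
  squeeze: 20

```text
time: 0.78
ee_pos: [0.444, -0.0517, 0.1698]
eef_rot: [0.905, -0.426, -0.0, 0.0]
ft_force: [0.6, -0.7, 1.0]
width: 0.0872
```

apply_moves:
  increments:
    - {"grip": 0, "xyz": [0, 0, 0], "rotation": [0, 0, 10]}
    - {"grip": 0, "xyz": [0, 0, 0], "rotation": [0, 0, 17]}
    - {"grip": 0, "xyz": [0, 0, 0], "rotation": [0, 0, 17]}

```text
time: 1.15
ee_pos: [0.4439, -0.0517, 0.1697]
eef_rot: [0.832, -0.555, -0.0, 0.0]
ft_force: [0.9, -0.5, 0.2]
width: 0.0869
```

Run:
```python
from h import *
c=cam('wrist'); cv2.imwrite('pics/w1.png',c['img']); np.savez('w1.npz',**c)
W=cloud(c);z=W[...,2];h=cv2.cvtColor(c['img'],cv2.COLOR_BGR2HSV)
s=r.read_state();print(s['ee_pos'],s['eef_rot'])
near=np.hypot(W[...,0]-.4455,W[...,1]+.0513)<.06
for a,b in((.039,.046),(.009,.015)):
    m=near&(z>a)&(z<b);P=W[m]; print(len(P),np.median(P,0),cv2.minEnclosingCircle((P[:,:2]*1000).astype(np.float32)))
g=near&(h[...,0]>50)&(h[...,0]<95)&(h[...,1]>70)&(z<.03);print(g.sum(),W[g].mean(0) if g.any() else '')
```

```text
[ 0.44392019 -0.05170512  0.1696699 ] [ 8.32728694e-01 -5.53681019e-01 -3.64942939e-04  3.44014820e-04]
2029 [ 0.44481421 -0.05191021  0.04181608] ((444.6795349121094, -51.10260009765625), 27.287504196166992)
3257 [ 0.45549885 -0.04410542  0.01185159] ((444.5989990234375, -51.118316650390625), 42.2674446105957)
56 [ 0.47670102 -0.0378104   0.01207025]
```

View pics/w1.png

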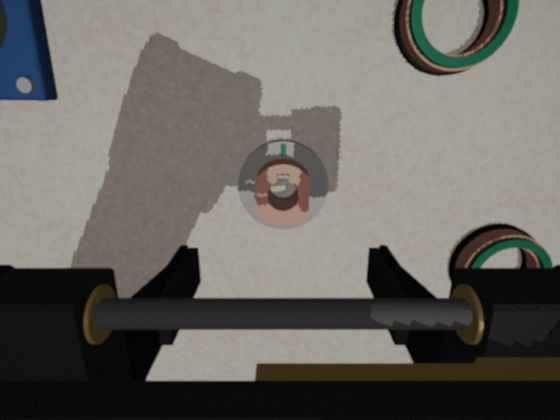

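The wrist view shows the hub at (283,185) with its flats parallel to the jaws and the green mark above. Going down to grasp.

apply_moves:
  increments:
    - {"grip": 0, "xyz": [-0.3, -0.9, 55], "rotation": [0, 0, 0]}
    - {"grip": 0, "xyz": [-0.3, -0.9, 100], "rotation": [0, 0, 0]}
    - {"grip": 0, "xyz": [-0.3, -0.9, 130], "rotation": [0, 0, 0]}
    - {"grip": 0, "xyz": [-0.3, -0.9, 145], "rotation": [0, 0, 0]}
    - {"grip": 0, "xyz": [-0.3, -0.9, 145], "rotation": [0, 0, 0]}

```text
time: 1.82
ee_pos: [0.4442, -0.0511, 0.0243]
eef_rot: [0.833, -0.553, -0.001, 0.001]
ft_force: [-0.1, -0.4, 0.6]
width: 0.0873
```

apply_moves:
  increments:
    - {"grip": 100, "xyz": [0, 0, 0], "rotation": [0, 0, 0]}
    - {"grip": 160, "xyz": [0, 0, 0], "rotation": [0, 0, 0]}
    - {"grip": 255, "xyz": [0, 0, 0], "rotation": [0, 0, 0]}
    - {"grip": 255, "xyz": [0, 0, 0], "rotation": [0, 0, 0]}
    - {"grip": 255, "xyz": [0, 0, 0], "rotation": [0, 0, 0]}
  squeeze: 25

```text
time: 2.45
ee_pos: [0.4442, -0.0511, 0.0245]
eef_rot: [0.833, -0.553, -0.001, 0.001]
ft_force: [0.1, -0.3, -1.0]
width: 0.0447
```

apply_moves:
  increments:
    - {"grip": 255, "xyz": [0, 0, -20], "rotation": [0, 0, 0]}
    - {"grip": 255, "xyz": [0, 0, -70], "rotation": [0, 0, 0]}
    - {"grip": 255, "xyz": [0, 0, -120], "rotation": [0, 0, 0]}
    - {"grip": 255, "xyz": [0, 0, -170], "rotation": [0, 0, 0]}
    - {"grip": 255, "xyz": [0, 0, -195], "rotation": [0, 0, 0]}

```text
time: 3.08
ee_pos: [0.445, -0.0511, 0.2217]
eef_rot: [0.833, -0.553, 0.0, -0.0]
ft_force: [0.8, 0.2, -4.6]
width: 0.0438
```

apply_moves:
  increments:
    - {"grip": 255, "xyz": [0, 0, 0], "rotation": [0, 0, 0]}
    - {"grip": 255, "xyz": [0, 0, 0], "rotation": [0, 0, 0]}

```text
time: 3.32
ee_pos: [0.4443, -0.0511, 0.2202]
eef_rot: [0.833, -0.553, -0.001, 0.001]
ft_force: [-0.3, -0.1, -4.3]
width: 0.0436
```

Run:
```python
from h import *
s=r.read_state();print(s)
for n in('wrist','side'):
    c=cam(n); cv2.imwrite(f'pics/{n}2.png',c['img']); np.savez(f'{n}2.npz',**c)
```

```text
{'time': 3.325, 'joint_positions': array([ 1.83752294e-02, -5.19934107e-02, -6.03693740e-03,  1.91701723e+00,
       -1.53947144e-04,  1.27848525e+00, -1.16003733e+00]), 'joint_vel': array([-0.00060648,  0.01128445,  0.0002965 ,  0.00881945,  0.00013496,
        0.00061589, -0.00170269]), 'joint_torque': array([ 1.77923479e-02, -3.78591192e+01, -1.24651194e-01, -4.14118481e+01,
       -4.68293892e-02, -3.57298774e-02, -7.25612313e-05]), 'ee_pos': array([ 0.44426071, -0.05109973,  0.22021468]), 'eef_rot': array([ 8.33040555e-01, -5.53211087e-01, -7.59959030e-04,  5.90290119e-04]), 'ft_force': array([-0.27110321, -0.13969239, -4.29164491]), 'torque': array([0.00374541, 0.09036673, 0.00579124]), 'width': 0.043581027737612084}
```

View pics/wrist2.png

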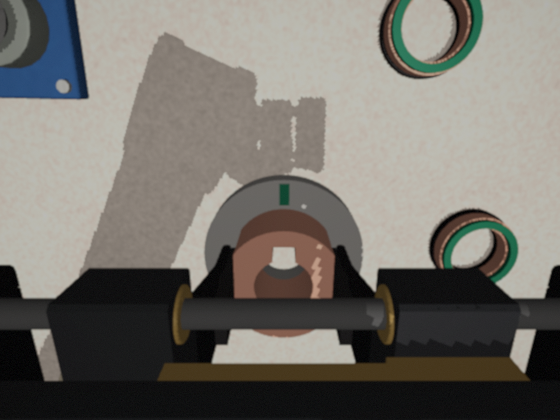

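View pics/side2.png

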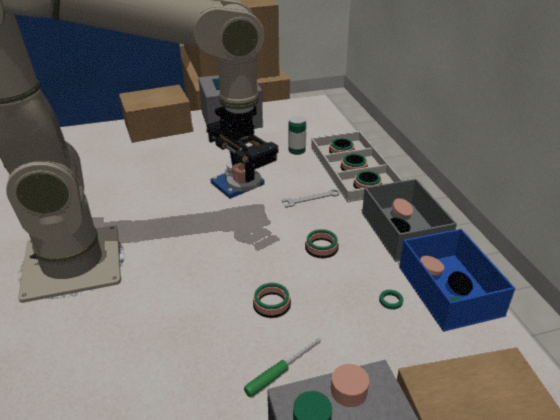

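Hub held: the wrist view shows the flange at (283,250) with the green mark at (284,195). Moving to where the wrist camera looks down on the stand.

apply_moves:
  increments:
    - {"grip": 255, "xyz": [-50, -9, 0], "rotation": [0, 0, 0]}
    - {"grip": 255, "xyz": [-105, -19, 0], "rotation": [0, 0, 0]}
    - {"grip": 255, "xyz": [-160, -29, 0], "rotation": [0, 0, 0]}
    - {"grip": 255, "xyz": [-210, -39, 0], "rotation": [0, 0, 0]}
    - {"grip": 255, "xyz": [-248, -46, 0], "rotation": [0, 0, 0]}

```text
time: 4.05
ee_pos: [0.389, 0.1972, 0.219]
eef_rot: [0.834, -0.552, -0.002, 0.001]
ft_force: [1.2, -1.3, -4.4]
width: 0.0441
```

apply_moves:
  increments:
    - {"grip": 255, "xyz": [0, 0, 0], "rotation": [0, 0, 0]}
    - {"grip": 255, "xyz": [0, 0, 0], "rotation": [0, 0, 0]}

```text
time: 4.3
ee_pos: [0.3887, 0.1965, 0.2179]
eef_rot: [0.834, -0.553, -0.002, 0.002]
ft_force: [0.0, -0.8, -4.1]
width: 0.0441
```

Run:
```python
from h import *
s=r.read_state();print(s['ee_pos'],s['eef_rot'],s['joint_positions'],s['ft_force'])
for n in('wrist','side','scene'):
    c=cam(n); cv2.imwrite(f'pics/{n}3.png',c['img']); np.savez(f'{n}3.npz',**c)
```

```text
[0.3886678  0.19649987 0.21788438] [ 0.83350331 -0.5525051  -0.00212703  0.00241338] [-0.23543217 -0.05954832 -0.32102936  1.92710051 -0.02156     1.27723037
 -1.72030998] [ 0.02282719 -0.77176816 -4.12325715]
```

View pics/wrist3.png

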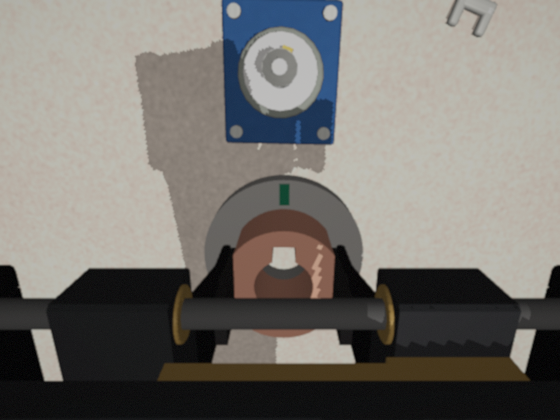

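The wrist view shows the shaft tip at (280,67), the brass key at about (287,49), and the hub's flange in hand at (283,250).

Run:
```python
from h import *
c=dict(np.load('wrist3.npz'));W=cloud(c);z=W[...,2];im=c['img'];h=cv2.cvtColor(im,cv2.COLOR_BGR2HSV)
cv2.imwrite('pics/stw.png',cv2.resize(im[0:150,205:355],None,fx=4,fy=4,interpolation=cv2.INTER_NEAREST))
near=np.hypot(W[...,0]-.482,W[...,1]-.236)<.075
def hullfit(m,zz,name,rad):
    # ray-cast mask contour to plane, circle fit
    cs,_=cv2.findContours(m.astype(np.uint8),cv2.RETR_EXTERNAL,cv2.CHAIN_APPROX_NONE); k=max(cs,key=cv2.contourArea)[:,0]
    k=cv2.convexHull(k)[:,0]
    Q=np.array([plane(c,u,v,zz)[:2] for u,v in k])*1000
    A=np.c_[2*Q,np.ones(len(Q))];s=np.linalg.lstsq(A,(Q**2).sum(1),rcond=None)[0]
    print(name,m.sum(),'fit',s[:2].round(1),'r',np.sqrt(s[2]+s[:2]@s[:2]).round(2),'want',rad,'enc',cv2.minEnclosingCircle(Q.astype(np.float32)))
hullfit(near&(z>.07)&(z<.142),.075,'shoulder',30)
hullfit(near&(z>.130)&(z<.142),.137,'tip',5)
hullfit(near&(z>.120)&(z<.142),.127,'shaft',12)
P=W[near&(z>.125)&(z<.142)];print('tipcloud',P.mean(0),P[:,2].max())
P=W[near&(z>.071)&(z<.079)];print('shoulder z',np.median(P[:,2]),cv2.minEnclosingCircle((P[:,:2]*1000).astype(np.float32)))
g=near&(h[...,0]>12)&(h[...,0]<32)&(h[...,1]>70)&(z>.07);px=np.argwhere(g)[:,::-1];print('key',g.sum(),px.mean(0),W[g].mean(0),plane(c,*px.mean(0),.091))
bl=near&(h[...,0]>100)&(h[...,0]<125)&(h[...,1]>120);
Q=np.array([plane(c,u,v,.02)[:2] for v,u in np.argwhere(bl)])*1000;print('base',cv2.minAreaRect(Q.astype(np.float32)))
# hub in hand
s=r.read_state();T=s['ee_pos'];Rm=R.from_quat(s['eef_rot']).as_matrix()
L=(W-T)@Rm*1000
nh=(np.hypot(L[...,0],L[...,1])<50)&(np.abs(L[...,0])<60)
zz=L[...,2]
import sys
hist=np.histogram(zz[nh&(zz<40)],bins=np.arange(-40,40,2));print(list(zip(hist[1].astype(int),hist[0])))
sal=nh&((h[...,0]<12)|(h[...,0]>172))&(h[...,1]>70)
P=L[sal];print('salmon med',np.median(P,0))
for a,b in((-21,-14),(9,16)):
    m=nh&(zz>a)&(zz<b);P=L[m];
    if len(P):print(a,len(P),np.median(P,0),P.min(0),P.max(0))
gg=nh&(h[...,0]>50)&(h[...,0]<95)&(h[...,1]>70);print('green',L[gg].mean(0))
m=nh&(zz>9)&(zz<16); 
cs,_=cv2.findContours(m.astype(np.uint8),cv2.RETR_EXTERNAL,cv2.CHAIN_APPROX_NONE);k=max(cs,key=cv2.contourArea)[:,0]
Q=np.array([L[v,u,:2] for u,v in k if v<255 and (zz[v,u]>9)]);rr=np.hypot(Q[:,0],Q[:,1]);Q=Q[rr>38]
A=np.c_[2*Q,np.ones(len(Q))];q=np.linalg.lstsq(A,(Q**2).sum(1),rcond=None)[0];print('flange fit',q[:2],np.sqrt(q[2]+q[:2]@q[:2]),len(Q))
```

```text
shoulder 4613 fit [478.8 237.3] r 29.63 want 30 enc ((478.811279296875, 237.30624389648438), 29.830551147460938)
tip 732 fit [478.6 237.1] r 9.59 want 5 enc ((478.5828552246094, 237.02223205566406), 9.844402313232422)
shaft 1119 fit [478.9 237.3] r 11.9 want 12 enc ((478.9077453613281, 237.32427978515625), 11.978050231933594)
tipcloud [0.4787487  0.23723773 0.13203719] 0.13863857818582895
shoulder z 0.07480025569398563 ((478.9491882324219, 237.38638305664062), 29.983543395996094)
key 832 [279.23798077 291.49158654] [0.42253506 0.21148094 0.28754222] [0.30322618 0.16412527 0.091     ]
base ((479.2708435058594, 237.81283569335938), (126.74913787841797, 106.61463165283203), 21.875041961669922)
[(np.int64(-40), np.int64(236)), (np.int64(-38), np.int64(206)), (np.int64(-36), np.int64(225)), (np.int64(-34), np.int64(194)), (np.int64(-32), np.int64(201)), (np.int64(-30), np.int64(181)), (np.int64(-28), np.int64(150)), (np.int64(-26), np.int64(142)), (np.int64(-24), np.int64(130)), (np.int64(-22), np.int64(137)), (np.int64(-20), np.int64(178)), (np.int64(-18), np.int64(3542)), (np.int64(-16)
[... 529 characters left out ...]
 np.int64(164)), (np.int64(20), np.int64(153)), (np.int64(22), np.int64(159)), (np.int64(24), np.int64(102)), (np.int64(26), np.int64(5)), (np.int64(28), np.int64(0)), (np.int64(30), np.int64(0)), (np.int64(32), np.int64(0)), (np.int64(34), np.int64(0)), (np.int64(36), np.int64(0))]
salmon med [ -0.5692159  -14.15541836 -15.85787341]
-21 4912 [ -0.38992717 -11.57784039 -16.46869245] [-32.6549874  -27.98989846 -20.997879  ] [ 31.97992328  26.56041307 -14.04810758]
9 6566 [ -0.13817118 -24.93471455  13.47574606] [-42.02132158 -42.72871605   9.01050213] [41.94846856 13.49383876 15.98548649]
green [ -0.88392427 -22.69373782 -16.9153998 ]
flange fit [-0.18379536 -0.92106231] 41.59781078529309 222
```

View pics/stw.png

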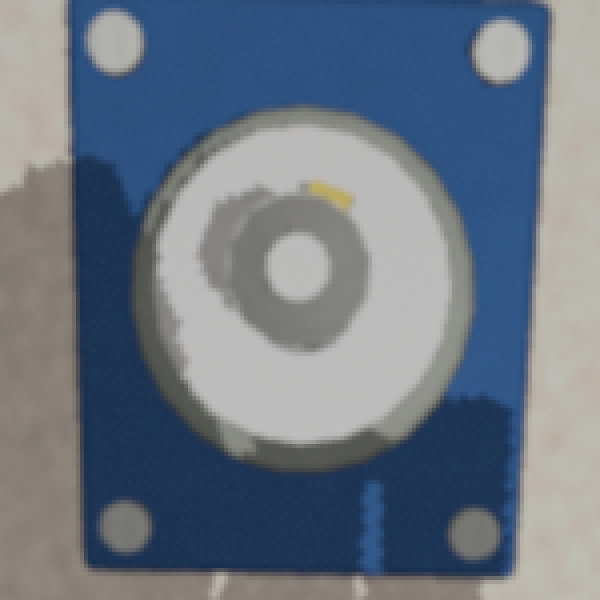

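Run:
```python
from h import *
c=dict(np.load('wrist3.npz'));h=cv2.cvtColor(c['img'],cv2.COLOR_BGR2HSV)
m=(h[:,:,0]>12)&(h[:,:,0]<32)&(h[:,:,1]>60); m[80:]=0;m[:,:260]=0;m[:,310:]=0
px=np.argwhere(m)[:,::-1];print(px.tolist())
for p in list(px)+[(288,46.5)]:
    q=plane(c,*p,.091)[:2]-[.4788,.2373];print(p,np.hypot(*q)*1000,np.degrees(np.arctan2(q[1],q[0])))
s=r.read_state();Rm=R.from_quat(s['eef_rot']).as_matrix();T=s['ee_pos']
print(Rm)
hub=T+Rm@np.array([-.2,-.9,24.5])/1000
d=np.array([.4788,.2373,hub[2]])-hub;print('d world',d,'tool mm',Rm.T@d*1000)
print('levelling rotvec tool deg', np.degrees(Rm.T@np.cross(Rm[:,2],[0,0,-1])))
```

```text
[[284, 45], [282, 46], [283, 46], [284, 46], [285, 46], [286, 46], [282, 47], [283, 47], [284, 47], [285, 47], [286, 47], [287, 47], [288, 47], [289, 47], [283, 48], [284, 48], [285, 48], [286, 48], [287, 48], [288, 48], [289, 48], [290, 48], [291, 48], [286, 49], [287, 49], [288, 49], [289, 49], [290, 49], [291, 49], [292, 49], [288, 50], [289, 50], [290, 50], [291, 50], [292, 50], [290, 51], [291, 51]]
[284  45] 18.311189651614715 13.91205580356834
[282  46] 17.462793432695342 18.350615937552924
[283  46] 17.53836529352432 15.944302747315318
[284  46] 17.644574352741763 13.56281540919048
[285  46] 17.780870808163165 11.213846950582852
[286  46] 17.946568375427997 8.904447253842685
[282  47] 16.78841088256378 18.164616348847375
[283  47] 16.867060584302415 15.661104102637337
[284  47] 16.977578014265852 13.185525498712082
[285  47] 17.11934516219027 10.746472534942235
[286  47] 17.29159260458698 8.351759615385948
[287  47] 17.493419182279247 6.008303853469735
[288  47] 17.723813636709004 3.722047356287901
[289  47] 17.981677108215752 1.4979208088614888
[283  48] 16.195104814377487 1
[... 736 characters left out ...]
88  50] 15.819351759430548 1.252295954158411
[289  50] 16.10890943005916 -1.1967627501728444
[290  50] 16.42682791907081 -3.555180664738145
[291  50] 16.771493631902093 -5.82035618670027
[292  50] 17.14129235789125 -7.991051992194763
[290  51] 15.822615435450494 -4.672449556677194
[291  51] 16.180660473456708 -6.9989270755704975
(288, 46.5) 18.04311393754368 4.081799789727722
[[ 3.87773716e-01 -9.21741564e-01 -4.90243897e-03]
 [-9.21754072e-01 -3.87773707e-01 -9.91102665e-04]
 [-9.87496411e-04  4.90316665e-03 -9.99987492e-01]]
d world [0.08890042 0.04070217 0.        ] tool mm [ -3.04414438 -97.72644371  -0.47616891]
levelling rotvec tool deg [ 2.80930755e-01  5.65793766e-02 -8.71333344e-21]
```

Key direction in world is about 4.5°, spanning -8° to 18° (8 mm at r≈17, which fits). The hub's +x is at about 22.7°. I'll go over the shaft at about 12° so the key can be found by turning.

apply_moves:
  increments:
    - {"grip": 255, "xyz": [-1, -40, 0], "rotation": [0.28, 0.06, 4]}
    - {"grip": 255, "xyz": [-2, -75, 0], "rotation": [0.28, 0.06, 8]}
    - {"grip": 255, "xyz": [-3, -98, 0], "rotation": [0.28, 0.06, 10]}
    - {"grip": 255, "xyz": [-3, -98, 0], "rotation": [0.28, 0.06, 10]}
    - {"grip": 255, "xyz": [-3, -98, 0], "rotation": [0.28, 0.06, 10]}

```text
time: 5.08
ee_pos: [0.4782, 0.2361, 0.2178]
eef_rot: [0.781, -0.624, 0.0, 0.001]
ft_force: [-0.2, 0.1, -4.0]
width: 0.044
```

```bash
cat > st.py <<'E'
from h import *
s=r.read_state();T=s['ee_pos'];Rm=R.from_quat(s['eef_rot']).as_matrix()
hub=T+Rm@np.array([-.2,-.9,24.5])/1000
print('t',s['time'],'tcp',T.round(4),'hub',hub.round(4),'F',s['ft_force'].round(2),'M',s['torque'].round(2),'w',round(s['width'],4))
print('yaw hub x',np.degrees(np.arctan2(-Rm[1,1],-Rm[0,1])).round(1),'level',np.degrees(Rm.T@np.cross(Rm[:,2],[0,0,-1])).round(2),'j7',s['joint_positions'][6].round(2))
d=np.array([.4788,.2373,hub[2]])-hub;print('to shaft tool mm',(Rm.T@d*1000).round(2),'hub z over seat mm',(hub[2]*1000-75).round(1))
E
python3 st.py
python3 - <<'E'
from h import *
for n in('wrist','side'):
    c=cam(n); cv2.imwrite(f'pics/{n}4.png',c['img'] if n=='wrist' else cv2.resize(c['img'][90:210,190:300],None,fx=5,fy=5)); np.savez(f'{n}4.npz',**c)
E
```

```text
t 5.075 tcp [0.4782 0.2361 0.2178] hub [0.479  0.2365 0.1933] F [-0.17  0.12 -4.  ] M [-0.02  0.13 -0.01] w 0.044
yaw hub x 12.8 level [ 0.05 -0.05 -0.  ] j7 -1.93
to shaft tool mm [-0.86 -0.01 -0.  ] hub z over seat mm 118.3
```

View pics/wrist4.png

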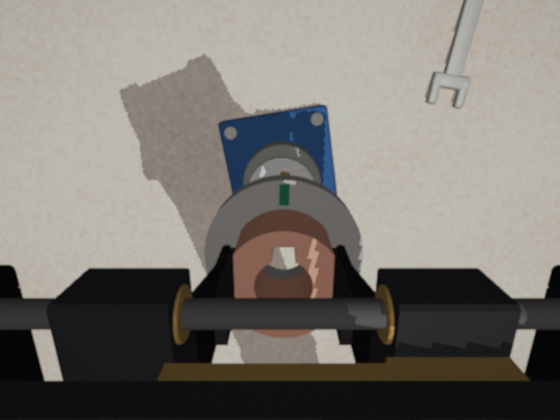

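View pics/side4.png

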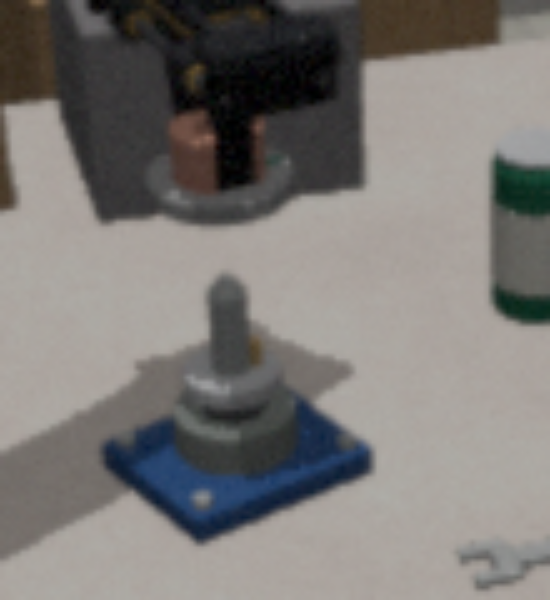

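The side view shows the hub above the shaft: flange centre near zoom (221,188), tip near (228,280). I'll check numerically whether they line up.

Run:
```python
from h import *
c=dict(np.load('side4.npz'));im=c['img'];W=cloud(c);z=W[...,2]
near=np.hypot(W[...,0]-.48,W[...,1]-.236)<.055
pr=lambda p:(lambda q:(q[0]/q[2]*c['f']+c['cx'],q[1]/q[2]*c['f']+c['cy']))(c['R']@np.array(p)+c['t'])
m=near&(z>.188)&(z<.209);ys,xs=np.nonzero(m);print('flange px x range',xs.min(),xs.max(),(xs.min()+xs.max())/2,'y',ys.min(),ys.max(),'pred center',pr([.479,.2365,.1993]))
print('w',[ (y,xs[ys==y].min(),xs[ys==y].max()) for y in sorted(set(ys))])
m=near&(z>.09)&(z<.14);ys,xs=np.nonzero(m)
print([(y,xs[ys==y].min(),xs[ys==y].max()) for y in sorted(set(ys))]);print('pred tip',pr([.4788,.2373,.137]),'mid',pr([.4788,.2373,.11]))
```

```text
flange px x range 219 248 233.5 y 119 134 pred center (np.float64(232.65270868289656), np.float64(126.51471483144368))
w [(np.int64(119), np.int64(243), np.int64(243)), (np.int64(120), np.int64(243), np.int64(245)), (np.int64(121), np.int64(222), np.int64(246)), (np.int64(122), np.int64(221), np.int64(247)), (np.int64(123), np.int64(220), np.int64(248)), (np.int64(124), np.int64(219), np.int64(248)), (np.int64(125), np.int64(219), np.int64(248)), (np.int64(126), np.int64(219), np.int64(248)), (np.int64(127), np.int64(220), np.int64(248)), (np.int64(128), np.int64(220), np.int64(248)), (np.int64(129), np.int64(220), np.int64(247)), (np.int64(130), np.int64(220), np.int64(247)), (np.int64(131), np.int64(221), np.int64(246)), (np.int64(132), np.int64(222), np.int64(244)), (np.int64(133), np.int64(224), np.int64(242)), (np.int64(134), np.int64(227), np.int64(239))]
[(np.int64(145), np.int64(233), np.int64(236)), (np.int64(146), np.int64(233), np.int64(237)), (np.int64(147), np.int64(232), np.int64(238)), (np.int64(148), np.int64(231), np.int64(239)), (np.int64(149), np.int64(232), np.int64(239)), (np.int64(150), np.int64(232), np.int64(239)), (np.int64(151), np.int64(232), np.int64(239)), (np.int64(152), np.int64(232), np.int64(239)), (np.int64(153), np.int64(232), np.int64(239)), (np.int64(154), np.int64(232), np.int64(239)), (np.int64(155), np.int64(232), np.int64(239)), (np.int64(156), np.int64(232), np.int64(239)), (np.int64(157), np.int64(232), np.int64(240)), (np.int64(158), np.int64(232), np.int64(241)), (np.int64(159), np.int64(232), np.int64(239)), (np.int64(160), np.int64(233), np.int64(239))]
pred tip (np.float64(233.79056862032076), np.float64(145.42390482517365)) mid (np.float64(234.31982382207096), np.float64(153.39656477801088))
```

Consistent to about 1 mm, so correcting and threading.

apply_moves:
  increments:
    - {"grip": 255, "xyz": [-0.9, 0, 25], "rotation": [0, 0, 0]}
    - {"grip": 255, "xyz": [-0.9, 0, 45], "rotation": [0, 0, 0]}
    - {"grip": 255, "xyz": [-0.9, 0, 56], "rotation": [0, 0, 0]}
    - {"grip": 255, "xyz": [-0.9, 0, 60], "rotation": [0, 0, 0]}
    - {"grip": 255, "xyz": [-0.9, 0, 62], "rotation": [0, 0, 0]}

```text
time: 5.8
ee_pos: [0.4781, 0.2372, 0.1567]
eef_rot: [0.782, -0.624, 0.0, -0.0]
ft_force: [0.2, 0.0, -3.7]
width: 0.0439
```

```bash
python3 st.py
```

```text
t 5.8 tcp [0.4781 0.2372 0.1567] hub [0.479  0.2376 0.1322] F [ 0.2   0.05 -3.72] M [ 0.06  0.11 -0.02] w 0.0439
yaw hub x 12.8 level [-0.05 -0.04 -0.  ] j7 -1.95
to shaft tool mm [ 0.26  0.24 -0.  ] hub z over seat mm 57.2
```

apply_moves:
  increments:
    - {"grip": 255, "xyz": [0.2, 0.2, 2], "rotation": [0, 0, 0]}
    - {"grip": 255, "xyz": [0.2, 0.2, 4], "rotation": [0, 0, 0]}
    - {"grip": 255, "xyz": [0.2, 0.2, 6], "rotation": [0, 0, 0]}
    - {"grip": 255, "xyz": [0.2, 0.2, 8], "rotation": [0, 0, 0]}
    - {"grip": 255, "xyz": [0.2, 0.2, 10], "rotation": [0, 0, 0]}

```text
time: 6.42
ee_pos: [0.478, 0.237, 0.1466]
eef_rot: [0.782, -0.624, 0.0, -0.0]
ft_force: [-0.1, -0.8, -4.4]
width: 0.044
```

```bash
python3 st.py
```

```text
t 6.425 tcp [0.478  0.237  0.1466] hub [0.4788 0.2373 0.1221] F [-0.07 -0.81 -4.44] M [ 0.05  0.15 -0.  ] w 0.044
yaw hub x 12.8 level [-0.04 -0.04 -0.  ] j7 -1.95
to shaft tool mm [0.04 0.02 0.  ] hub z over seat mm 47.1
```

apply_moves:
  increments:
    - {"grip": 255, "xyz": [0, 0, 4], "rotation": [0, 0, 0]}
    - {"grip": 255, "xyz": [0, 0, 8], "rotation": [0, 0, 0]}
    - {"grip": 255, "xyz": [0, 0, 12], "rotation": [0, 0, 0]}

```text
time: 6.8
ee_pos: [0.4779, 0.2369, 0.1342]
eef_rot: [0.782, -0.624, 0.0, 0.0]
ft_force: [0.0, -0.7, -3.9]
width: 0.0439
```

apply_moves:
  increments:
    - {"grip": 255, "xyz": [0, 0, 4], "rotation": [0, 0, 0]}
    - {"grip": 255, "xyz": [0, 0, 8], "rotation": [0, 0, 0]}
    - {"grip": 255, "xyz": [0, 0, 12], "rotation": [0, 0, 0]}
    - {"grip": 255, "xyz": [0, 0, 12], "rotation": [0, 0, 0]}

```text
time: 7.3
ee_pos: [0.4777, 0.2368, 0.1218]
eef_rot: [0.782, -0.624, 0.0, 0.0]
ft_force: [-0.7, 0.4, -4.7]
width: 0.0436
```

```bash
python3 st.py
```

```text
t 7.3 tcp [0.4777 0.2368 0.1218] hub [0.4786 0.2372 0.0973] F [-0.71  0.39 -4.69] M [0.04 0.11 0.01] w 0.0436
yaw hub x 12.8 level [ 0.   -0.04 -0.  ] j7 -1.96
to shaft tool mm [-0.03 -0.24 -0.  ] hub z over seat mm 22.3
```

apply_moves:
  increments:
    - {"grip": 255, "xyz": [0, 0, 2], "rotation": [0, 0, 0]}
    - {"grip": 255, "xyz": [0, 0, 4], "rotation": [0, 0, 0]}
    - {"grip": 255, "xyz": [0, 0, 5], "rotation": [0, 0, 0]}
    - {"grip": 255, "xyz": [0, 0, 6], "rotation": [0, 0, 0]}
    - {"grip": 255, "xyz": [0, 0, 7], "rotation": [0, 0, 0]}

```text
time: 7.92
ee_pos: [0.4779, 0.2369, 0.115]
eef_rot: [0.782, -0.624, 0.0, 0.0]
ft_force: [-1.7, -2.0, 0.5]
width: 0.0443
```

```bash
python3 st.py
```

```text
t 7.925 tcp [0.4779 0.2369 0.115 ] hub [0.4787 0.2373 0.0905] F [-1.68 -1.99  0.49] M [-0.14  0.29 -0.04] w 0.0443
yaw hub x 12.8 level [-0.02 -0.04 -0.  ] j7 -1.96
to shaft tool mm [ 0.   -0.09  0.  ] hub z over seat mm 15.5
```

Contact on the key at 15.5 mm with about 4.7 N. Pressing a little more and turning.

apply_moves:
  increments:
    - {"grip": 255, "xyz": [0, 0, 1.5], "rotation": [0, 0, 0]}
    - {"grip": 255, "xyz": [0, 0, 1.5], "rotation": [0, 0, 1]}
    - {"grip": 255, "xyz": [0, 0, 1.5], "rotation": [0, 0, 2]}
    - {"grip": 255, "xyz": [0, 0, 1.5], "rotation": [0, 0, 3]}

```text
time: 8.43
ee_pos: [0.4777, 0.2369, 0.1132]
eef_rot: [0.765, -0.645, 0.0, 0.0]
ft_force: [-0.1, 0.0, -4.0]
width: 0.0437
```

```bash
python3 st.py
```

```text
t 8.425 tcp [0.4777 0.2369 0.1132] hub [0.4786 0.2372 0.0887] F [-0.1   0.03 -3.97] M [ 0.11  0.11 -0.01] w 0.0437
yaw hub x 9.7 level [ 0.   -0.04 -0.  ] j7 -2.02
to shaft tool mm [-0.06 -0.25 -0.  ] hub z over seat mm 13.7
```

The force fell back to the hub's weight at 13.7 mm, so the keyway has found the key. Centring slightly and descending.

apply_moves:
  increments:
    - {"grip": 255, "xyz": [0, -0.2, 1], "rotation": [0, 0, 1]}
    - {"grip": 255, "xyz": [0, -0.2, 2], "rotation": [0, 0, 2]}
    - {"grip": 255, "xyz": [0, -0.2, 3], "rotation": [0, 0, 2.5]}
    - {"grip": 255, "xyz": [0, -0.2, 4], "rotation": [0, 0, 2.5]}

```text
time: 8.93
ee_pos: [0.4779, 0.2369, 0.1092]
eef_rot: [0.75, -0.661, 0.0, 0.0]
ft_force: [-0.1, -0.5, -3.9]
width: 0.0436
```

```bash
python3 st.py
```

```text
t 8.925 tcp [0.4779 0.2369 0.1092] hub [0.4788 0.2372 0.0847] F [-0.12 -0.47 -3.9 ] M [0.01 0.14 0.04] w 0.0436
yaw hub x 7.2 level [ 0.01 -0.04  0.  ] j7 -2.06
to shaft tool mm [-0.08 -0.05 -0.  ] hub z over seat mm 9.7
```

Moving freely down along the key.

apply_moves:
  increments:
    - {"grip": 255, "xyz": [0, 0, 2], "rotation": [0, 0, 0]}
    - {"grip": 255, "xyz": [0, 0, 4], "rotation": [0, 0, 0]}
    - {"grip": 255, "xyz": [0, 0, 6], "rotation": [0, 0, 0]}
    - {"grip": 255, "xyz": [0, 0, 7], "rotation": [0, 0, 0]}
    - {"grip": 255, "xyz": [0, 0, 8], "rotation": [0, 0, 0]}

```text
time: 9.55
ee_pos: [0.4779, 0.2369, 0.1011]
eef_rot: [0.75, -0.661, 0.0, 0.0]
ft_force: [-0.3, -0.4, -3.3]
width: 0.0437
```

```bash
python3 st.py
```

```text
t 9.55 tcp [0.4779 0.2369 0.1011] hub [0.4788 0.2372 0.0766] F [-0.3  -0.43 -3.33] M [ 0.02  0.17 -0.01] w 0.0437
yaw hub x 7.2 level [ 0.01 -0.04 -0.  ] j7 -2.06
to shaft tool mm [-0.08 -0.05 -0.  ] hub z over seat mm 1.6
```

apply_moves:
  increments:
    - {"grip": 255, "xyz": [0, 0, 1], "rotation": [0, 0, 0]}
    - {"grip": 255, "xyz": [0, 0, 2], "rotation": [0, 0, 0]}
    - {"grip": 255, "xyz": [0, 0, 3], "rotation": [0, 0, 0]}
    - {"grip": 255, "xyz": [0, 0, 3], "rotation": [0, 0, 0]}

```text
time: 10.05
ee_pos: [0.478, 0.237, 0.0984]
eef_rot: [0.75, -0.661, 0.0, 0.0]
ft_force: [-2.2, -1.9, 2.8]
width: 0.044
```

```bash
python3 st.py
```

```text
t 10.05 tcp [0.478  0.237  0.0984] hub [0.4788 0.2373 0.0739] F [-2.17 -1.85  2.82] M [-0.25  0.7   0.07] w 0.044
yaw hub x 7.2 level [-0.01 -0.04 -0.  ] j7 -2.06
to shaft tool mm [-0.05  0.03 -0.  ] hub z over seat mm -1.1
```

On the shoulder with about 7 N of contact force and the spindle barely sunk. Holding, then releasing.

apply_moves:
  increments:
    - {"grip": 255, "xyz": [0, 0, 0], "rotation": [0, 0, 0]}
    - {"grip": 255, "xyz": [0, 0, 0], "rotation": [0, 0, 0]}
    - {"grip": 100, "xyz": [0, 0, 0], "rotation": [0, 0, 0]}
    - {"grip": 70, "xyz": [0, 0, 0], "rotation": [0, 0, 0]}
    - {"grip": 40, "xyz": [0, 0, 0], "rotation": [0, 0, 0]}

```text
time: 10.68
ee_pos: [0.4781, 0.2371, 0.0984]
eef_rot: [0.75, -0.661, 0.0, 0.0]
ft_force: [-0.4, -1.2, 0.3]
width: 0.0656
```

apply_moves:
  increments:
    - {"grip": 20, "xyz": [0, 0, 0], "rotation": [0, 0, 0]}
    - {"grip": 10, "xyz": [0, 0, 0], "rotation": [0, 0, 0]}
    - {"grip": 0, "xyz": [0, 0, -5], "rotation": [0, 0, 0]}
    - {"grip": 0, "xyz": [0, 0, -20], "rotation": [0, 0, 0]}
    - {"grip": 0, "xyz": [0, 0, -50], "rotation": [0, 0, 0]}

```text
time: 11.3
ee_pos: [0.4776, 0.2368, 0.1491]
eef_rot: [0.75, -0.661, 0.0, 0.001]
ft_force: [0.4, -0.3, 1.1]
width: 0.0866
```

apply_moves:
  increments:
    - {"grip": 0, "xyz": [0, 10, -50], "rotation": [0, 0, 0]}
    - {"grip": 0, "xyz": [0, 50, -80], "rotation": [0, 0, 0]}
    - {"grip": 0, "xyz": [0, 80, -80], "rotation": [0, 0, 0]}
    - {"grip": 0, "xyz": [0, 80, -80], "rotation": [0, 0, 0]}

```text
time: 11.8
ee_pos: [0.3973, 0.2271, 0.2309]
eef_rot: [0.751, -0.661, 0.001, -0.0]
ft_force: [-0.2, 0.5, 0.4]
width: 0.0871
```

Run:
```python
from h import *
s=r.read_state();print(s['time'],s['ee_pos'],s['ft_force'],s['width'])
for n in('wrist','side'):
    c=cam(n); np.savez(f'{n}5.npz',**c)
    cv2.imwrite(f'pics/{n}5.png',c['img'] if n=='wrist' else cv2.resize(c['img'][90:210,180:300],None,fx=5,fy=5))
    W=cloud(c);z=W[...,2];near=np.hypot(W[...,0]-.48,W[...,1]-.237)<.045
    for nm,a,b in(('flange top want .087',.08,.095),('collar top want .117',.111,.123)):
        P=W[near&(z>a)&(z<b)]; 
        if len(P)<5: continue
        A=np.c_[P[:,:2],np.ones(len(P))]
        print(n,nm,len(P),np.median(P,0).round(4),cv2.minEnclosingCircle((P[:,:2]*1000).astype(np.float32)),'slope',np.linalg.lstsq(A,P[:,2],rcond=None)[0][:2].round(3))
```

```text
11.8 [0.39728925 0.22712405 0.23085964] [-0.19933393  0.49865269  0.355946  ] 0.0870893824013828
wrist flange top want .087 4757 [0.4822 0.2372 0.0868] ((478.5738525390625, 236.48309326171875), 42.171897888183594) slope [0.    0.001]
wrist collar top want .117 2832 [0.4786 0.2358 0.1168] ((478.5579528808594, 236.4314422607422), 27.076257705688477) slope [-0.     0.002]
side flange top want .087 236 [0.4761 0.2166 0.0873] ((482.3953857421875, 235.02392578125), 42.97799301147461) slope [0.004 0.037]
side collar top want .117 123 [0.4793 0.2282 0.1169] ((481.59295654296875, 234.51307678222656), 27.994476318359375) slope [0.012 0.066]
```

View pics/wrist5.png

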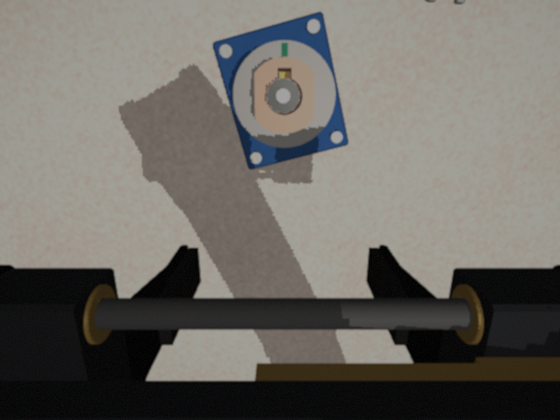

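View pics/side5.png

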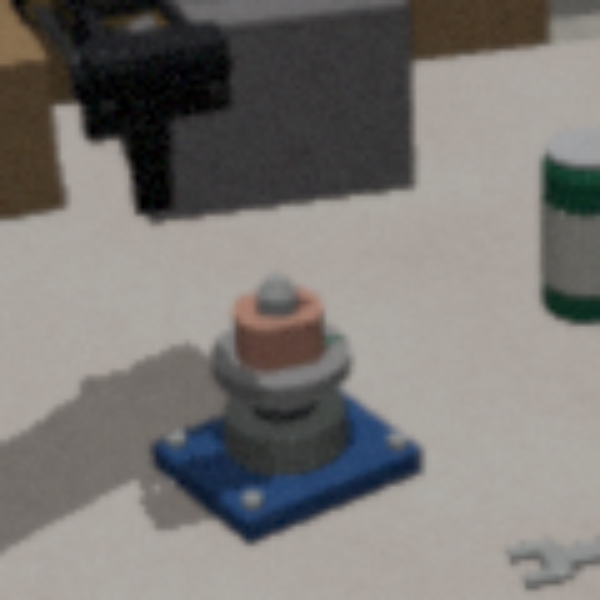

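The wrist view shows the hub at (283,97) with the brass key visible in its keyway at (285,75). The flange top is at 86.8 mm (expected 87) and level, and the gripper is clear.

```bash
python3 -c "
from bench import r
print(r.close_job())"
```

```text
the job is handed in; nothing more can be done
None
```

The hub is on the shaft with its keyway over the key, down on the shoulder and released. I handed the job in at about 12 s on the robot's clock; no verdict was reported.

- **Threading and turning:** I gripped the hub by its flats and threaded it about 8° off the key direction seen in the wrist camera. It touched the key about 15.5 mm above the seat with about 5 N. Turning it about 3° under light pressure dropped it over the key.
- **Seating:** I lowered it along the key and pressed it onto the shoulder. The highest hub-to-stand force I read was about 7 N.
- **Last checks (wrist camera):** The flange top was at 86.8 mm (87 expected) and the collar top at 116.8 mm (117 expected). The hub was level within about 2 mrad and within about 1 mm of the shaft's axis. The key was visible in the keyway, and the gripper was open and clear.
- **Disagreements:** The side camera put the hub 3–4 mm off the wrist camera's position, but it gave a similar offset for the stand. It also fitted a slope of 0.04–0.07 rad, which I put down to its few, partly hidden points.
- **Not checked:** I did not measure the bystanders again at the end. The arm did not go down near any of them, and no unexpected force showed at the end of any move.

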